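# Unlock the red figure's painting turntable and park its pin

## Task

Two painting turntables stand on the hobby desk, each locked by a pin. Unlock the one that carries the figure in the red cloak: draw its pin straight up out of the bore and park it, hanging upright by its collar, in the open notch in the side of that same turntable's plywood base. Leave the pin of the blue-cloaked figure's turntable locked in place.

Things in the scene. Friction and masses are not known exactly. Their poses are not given: they have to be found in the camera images.
- red_pin_knob (a point): Lock pin of the red-cloaked figure's turntable, upright: black knob 26 mm across, 40 mm tall; under it a steel collar 48 mm across, 4 mm thick; then a 14 mm shank 40 mm long, tip tapered to 8 mm. 90 g. The point is on its axis in the knob, the place to grip: 16 mm below the top, 28 mm above the collar's underside, 68 mm above the tip. z up. The shank is loose in a 20 mm bore: lift 45 mm to clear.
- red_table_notch (a point): Parking notch in the base of the red-cloaked figure's turntable, white-rimmed: a vertical slot 26 mm wide, 45 mm long, cut through the base's full height, open at top, bottom and the base's side. The point is its middle at the base's top face, 45 mm above the desk. y points along the slot out of its open side, x across. A parked pin hangs by its collar on the top face, knob point 28 mm above this.
- red_table: Turntable with the red-cloaked figure, fixed to the desk. Plywood base 200 (x) by 160 (y) by 45 mm high; origin at the centre of its underside, z up. A grey disc 110 mm across, centred at x +35 mm, carries the figure (top 125 mm above the desk); its lug, top 57 mm above the desk, has the bore with the pin at x -55, y -30 mm. Notch middle at x -55, y +57.5 mm.
- blue_pin_knob (a point): Knob of the identical lock pin of the other, identical turntable, with the blue-cloaked figure (same point and axes as the red figure's pin). To be left in its bore.
Mind the look-alikes: they are no part of the job. Leave any green look-alike of the part that bears red_pin_knob alone.

How it is judged:
At the end, for the whole second after the job is handed in: The red figure's pin hangs in the notch of its own turntable's base, collar down on the base's top face (height within 6 mm), upright within 10 degrees, its axis within 11 mm across and 18 mm along the slot of the notch's middle, at rest and released (x of red_pin_knob in the frame of red_table_notch between -0.011 and 0.011 m and y of red_pin_knob in the frame of red_table_notch between -0.018 and 0.018 m and z of red_pin_knob in the frame of red_table_notch between 0.022 and 0.034 m and angle between red_pin_knob's own z axis and vertical below 0.18 rad and linear speed of red_pin below 0.02 m/s); the robot touches nothing.
It fails at once if the blue-cloaked figure's pin is moved by more than 15 mm from where it stood (distance of blue_pin_knob from where it was at the start of the episode above 0.015 m).
It also fails if it takes over 32 s, if anything falls off the work surface, if the arm or the gripper's body presses on something with over 40 N, if the wrist force passes 120 N, or if a joint passes its speed limit or range.

## Robot

A 6-joint arm with a two-finger parallel gripper is mounted at the origin on the work surface. World frame = base frame: x ahead of the robot, y to its left, z up, the work surface at z = 0. Lengths are in m, angles in rad, forces in N, time in s.
With the tool pointing down it reaches from about 0.325 to 0.75 m from the base axis. Payload 7.6 kg.
Tool frame: the origin (TCP) lies midway between the tips of the shut fingers; the grasp point (between the pads) lies 19 mm behind it (arm.grasp_offset is the distance from the TCP to the grasp point, in m); z points along the fingers, y is the line along which they close (so a half turn about z gives the same grasp; the last joint's range is limited). The gripper opens to 85 mm and grips with 20 to 120 N. Pads are 22 mm wide; open, the fingers measure 114 mm over their backs; the gripper's body (76 mm by 85 mm) begins 54 mm behind the grasp point. The pads swing forward as they close: fully open they stand 13 mm farther back than shut.
Start: joints at [-1.303, 0.052, 1.401, -0, 1.689, -0.07], TCP at [0.174, -0.495, 0.231] pointing down, gripper open.
Joint ranges: [-2.9, 2.9], [-0.91, 2.17], [0.12, 2.37], [-1.06, 4.2], [0.26, 2.73], [-2.93, 2.93]. Speed limits (rad/s): [2.57, 2.57, 3.01, 3.14, 3.14, 3.14].

## Interface

Orientations are given as a unit quaternion [x, y, z, w].
In Python, from rig import arm gives the robot as it stands.
- The arm moves only by the tool send_rows, never from a script. Its argument "plan" is a list that holds one entry, the list of rows, each a list of 5 numbers: the opening, from 0 (shut) to 1 (fully open), then the shift along the tool's x, y, z in m, then the turn about the tool's z in rad. A call has 1 to 12 rows; each row is the pose to reach, as a shift and turn from the pose commanded when the call began, along the tool's axes at that moment; what a row does not reach only later rows make up. A row lasts 1/8 s, in which the tool goes at most 62.5 mm and 10.7 degrees, less where a joint would pass 70% of its speed; a pose out of reach is approached as far as the arm can. A call with a gripper value outside its range is refused whole. The fingers move at their own pace and stop on an object; "newtons" is the grip in N (left out, the last holds). Time passes only in rows, so rows that repeat a pose let the fingers close. It gives the time, the measured TCP pose, the force, the opening and the grip force at its end, in the units of the state.
- arm.observe(): the state, without advancing time (a new reading comes with each control period).
- arm.grab_frame(name): name is "scene" or "top" or "wrist"; returns (picture, depth): 384x512x3 uint8, blue, green, red; 384x512 float32, m along the optical axis (not along the pixel's ray), 0 where there is no reading.
- arm.get_calibration(name): a dict with "mtx" (3x3 intrinsics, pixels), "R" (3x3) and "t" (3): a world point X has camera coordinates R X + t. Camera axes: x right, y down, z forward; pixel columns grow to the right and rows downward; lengths in m; the calibration is good to about 2 mm. A picture is of the moment at which its call begins: read the wrist's pose just before it. get_calibration takes no time and is no camera call; for the wrist camera it gives the pose at the moment of the call.
- arm.close_job(): hands the job in; it is judged then, once.
The state is a dict: "time": time; "q": joint angles; "qd": joint speeds; "joint_efforts": joint torques, N m; "tcp_pos": TCP position; "eef_rot": TCP orientation; "contact_force": force on the tool from outside, world axes, zero at the start; "ft_torque": the same for the moment, N m; "gripper_width": finger opening in m; "grip_force": force on a finger pad.
Only numpy, scipy, OpenCV 4.12 (cv2) and the standard library are available. Lean on these libraries where they do the work, as an engineer would, in place of code of your own. Each camera call takes 0.05 s, during which the arm holds its last target. There are 200 camera calls.

## Working session

There is one attempt and no reset: what is moved stays moved. The work goes in short steps, Python scripts to look and compute and a tool call to move; the robot and the scene stay as the last step left them, time stands still between calls to the robot, and variables do not carry over. Pictures are saved under pics/ and viewed, at most 10 in all, crops included, and the job is handed in when it is done.

Besides the shell and the picture viewer there is one more tool, called as name(argument=value, ...), one argument or row to a line, values as JSON. send_rows: Moves the arm, as the interface text tells. Its arguments: {"type":"object","properties":{"plan":{"type":"array","items":{"type":"array","items":{"type":"array","items":{"type":"number"}}}},"newtons":{"type":"number"}},"required":["plan"]}

```bash
mkdir -p pics; ls; python3 - <<'E'
from rig import arm
import cv2,numpy as np
for n in ("scene","top"):
    im,d=arm.grab_frame(n); cv2.imwrite(f"pics/{n}0.png",im); np.save(f"{n}0.npy",d)
    c=arm.get_calibration(n); print(n,c["mtx"].round(1).tolist(),c["R"].round(3).tolist(),c["t"].round(3).tolist())
s=arm.observe(); print(s["time"],s["tcp_pos"],s["eef_rot"],s["gripper_width"])
E
```

```text
pics
scene [[415.3, 0.0, 247.9], [0.0, 415.3, 191.7], [0.0, 0.0, 1.0]] [[0.431, 0.902, -0.01], [0.481, -0.239, -0.843], [-0.763, 0.358, -0.538]] [-0.173, -0.188, 1.408]
top [[443.1, 0.0, 258.4], [0.0, 443.1, 185.6], [0.0, 0.0, 1.0]] [[-0.025, -1.0, 0.012], [-0.997, 0.024, -0.077], [0.077, -0.013, -0.997]] [-0.048, 0.558, 1.081]
0.1 [ 0.17394393 -0.49506219  0.23056523] [ 9.85772558e-01  1.68083237e-01 -6.13407440e-05 -6.96409596e-04] 0.0854749982164977
```

View pics/scene0.png

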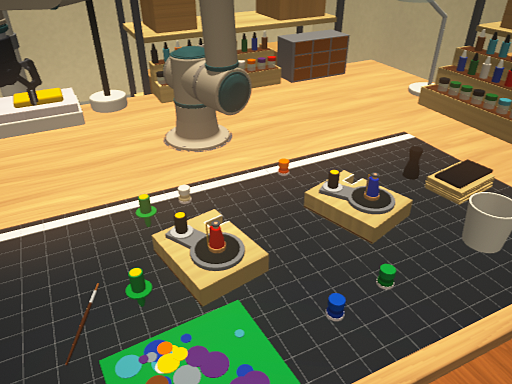

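View pics/top0.png

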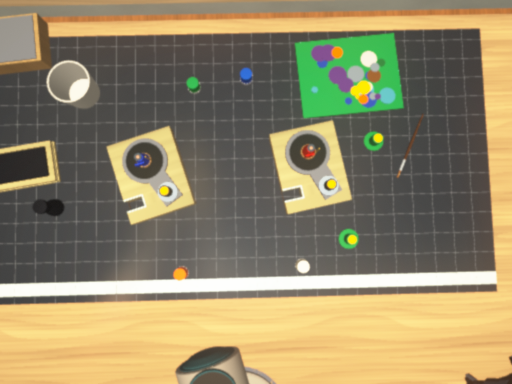

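The scene view shows the red figure at (216,237) and its black pin with a yellow top at (180,217). In the top view the red figure is at (309,152), its pin at (331,184) and its notch at (293,194).

Things that could be taken for the pin, in top-view pixels:
- The red table's pin at (331,184), which is the one I choose because it sits on the lug of the red figure's base.
- The blue table's pin at (165,191).
- Green pins at (374,140) and (349,239).
- Loose pots at (303,266), (180,273), (193,84) and (246,75).

Next is a close crop with measurements.

```bash
cat > h.py <<'E'
import numpy as np,cv2
from rig import arm
def ray(c,u,v,z):
    R,t=np.array(c["R"]),np.array(c["t"]); o=-R.T@t
    d=R.T@np.linalg.solve(np.array(c["mtx"]),[u,v,1.]); return o+d*(z-o[2])/d[2]
def blobs(mask,amin=8):
    n,l,s,c=cv2.connectedComponentsWithStats(mask.astype(np.uint8)); return [(c[i].round(1).tolist(),int(s[i,4])) for i in range(1,n) if s[i,4]>=amin]
def toolshift(dw):
    from scipy.spatial.transform import Rotation as Ro
    return Ro.from_quat(arm.observe()["eef_rot"]).inv().apply(dw)
E
python3 - <<'E'
from h import *
im=cv2.imread("pics/top0.png"); c=arm.get_calibration("top")
hsv=cv2.cvtColor(im,cv2.COLOR_BGR2HSV)
y=cv2.inRange(hsv,(26,200,150),(34,255,255))
for p,a in blobs(y): print("yellow",p,a,ray(c,*p,.101).round(4))
for p in [(293,194),(309,152)]: print(p,ray(c,*p,.045).round(4))
cr=im[110:225,255:365]; cv2.imwrite("pics/crop0.png",cv2.resize(cr,None,fx=5,fy=5,interpolation=cv2.INTER_CUBIC))
E
```

```text
yellow [360.2, 88.6] 190 [ 0.7734 -0.3057  0.101 ]
yellow [377.7, 137.5] 55 [ 0.6561 -0.3417  0.101 ]
yellow [331.3, 183.7] 47 [ 0.5505 -0.229   0.101 ]
yellow [163.7, 190.3] 47 [0.5446 0.1579 0.101 ]
yellow [351.9, 239.1] 49 [ 0.422  -0.2715  0.101 ]
(293, 194) [ 0.532  -0.1447  0.045 ]
(309, 152) [ 0.6342 -0.1872  0.045 ]
```

View pics/crop0.png

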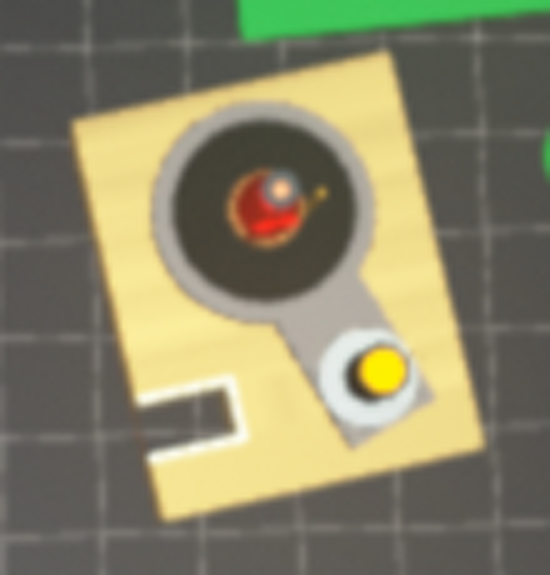

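The crop confirms the choice: the yellow-topped pin at crop (383,370) sits on the lug of the red figure's disc. The white-rimmed notch is on the same base around (190,420) and opens to the left. I'll move above the pin first.

send_rows(
  plan=[
    [[1,0.05,-0.014,0,0],[1,0.1,-0.029,0,0],[1,0.155,-0.044,0,0],[1,0.21,-0.06,0,0],[1,0.265,-0.075,0,0],[1,0.32,-0.091,0,0],[1,0.37,-0.105,0,0],[1,0.41,-0.117,0,0],[1,0.435,-0.124,0,0],[1,0.443,-0.126,0,0],[1,0.443,-0.126,0,0],[1,0.443,-0.126,0,0]],
  ],
)

```text
time: 1.6
tcp_pos: [0.5495, -0.2305, 0.2314]
eef_rot: [0.986, 0.168, -0.0, 0.0]
contact_force: [0.0, 0.6, -0.5]
gripper_width: 0.0859
grip_force: 0.0
```

```bash
python3 - <<'E'
from h import *
c=arm.get_calibration("wrist"); im,d=arm.grab_frame("wrist"); cv2.imwrite("pics/w1.png",im)
s=arm.observe(); print(s["time"],s["tcp_pos"].round(4),s["eef_rot"].round(4))
hsv=cv2.cvtColor(im,cv2.COLOR_BGR2HSV)
for p,a in blobs(cv2.inRange(hsv,(26,200,120),(34,255,255)),40): 
    P=ray(c,*p,.101); print(p,a,P.round(4),toolshift(P-s["tcp_pos"]).round(4))
np.savez("w1.npz",**{k:np.array(c[k]) for k in("mtx","R","t")})
E
```

```text
1.65 [ 0.5496 -0.2305  0.2315] [9.859e-01 1.674e-01 0.000e+00 2.000e-04]
```

View pics/w1.png

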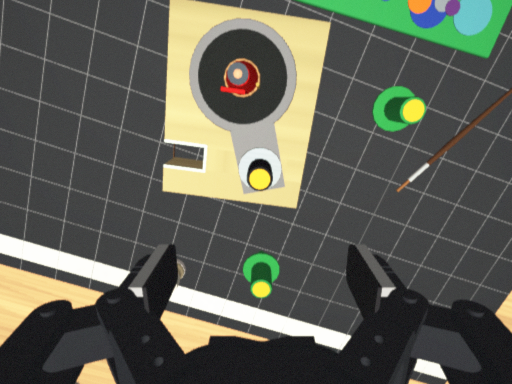

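The wrist picture shows the red table's pin top at (260,178), its collar at (261,168), and the white-rimmed notch with rim corners around (165,142), (206,147), (204,172) and (165,166). The green pins are at (261,288) and (413,110). I'll fix the colour mask.

```bash
python3 - <<'E'
from h import *
c=dict(np.load("w1.npz")); im=cv2.imread("pics/w1.png"); s=arm.observe()
hsv=cv2.cvtColor(im,cv2.COLOR_BGR2HSV); print(hsv[178,260],hsv[147,195:210].tolist())
for p,a in blobs(cv2.inRange(hsv,(24,180,100),(36,255,255)),100):
    P=ray(c,*p,.101); print("pin",p,a,P.round(4),toolshift(P-s["tcp_pos"]).round(4))
m=cv2.inRange(hsv,(0,0,190),(180,45,255)); m[:130]=0;m[180:]=0;m[:,:155]=0;m[:,215:]=0
pts=cv2.findNonZero(m); r=cv2.minAreaRect(pts); b=cv2.boxPoints(r); print(r)
B=np.array([ray(c,*p,.045) for p in b]); print(B.round(4),"mid",B.mean(0).round(4),toolshift(B.mean(0)-s["tcp_pos"]).round(4))
print([np.linalg.norm(B[i]-B[i-1]).round(4) for i in range(4)])
E
```

```text
[ 28 181 255] [[38, 10, 99], [35, 14, 111], [50, 7, 114], [47, 13, 133], [41, 14, 150], [38, 15, 191], [43, 17, 209], [45, 20, 208], [43, 19, 219], [43, 7, 250], [45, 2, 255], [45, 2, 255], [27, 40, 249], [26, 80, 249], [26, 80, 250]]
pin [413.1, 110.1] 340 [ 0.6584 -0.3379  0.101 ] [0.0673 0.1373 0.1305]
pin [259.3, 178.9] 266 [ 0.5523 -0.2282  0.101 ] [ 0.0034 -0.0013  0.1305]
pin [260.6, 288.9] 182 [ 0.435  -0.2702  0.101 ] [-0.1212 -0.0003  0.1305]
((184.4301300048828, 155.52401733398438), (44.86958312988281, 28.679523468017578), 7.594643592834473)
[[ 0.514  -0.1206  0.045 ]
 [ 0.5472 -0.1172  0.045 ]
 [ 0.5571 -0.1658  0.045 ]
 [ 0.5241 -0.1708  0.045 ]] mid [ 0.5356 -0.1436  0.045 ] [ 0.0155 -0.0867  0.1865]
[np.float64(0.0512), np.float64(0.0333), np.float64(0.0497), np.float64(0.0334)]
```

send_rows(
  plan=[
    [[1,0.003,-0.001,0.04,0],[1,0.003,-0.001,0.08,0],[1,0.003,-0.001,0.115,0],[1,0.003,-0.001,0.14,0],[1,0.003,-0.001,0.155,0],[1,0.003,-0.001,0.163,0],[1,0.003,-0.001,0.163,0],[0.6,0.003,-0.001,0.163,0],[0.4,0.003,-0.001,0.163,0],[0,0.003,-0.001,0.163,0],[0,0.003,-0.001,0.163,0],[0,0.003,-0.001,0.163,0]],
  ],
  newtons=40,
)

```text
time: 3.15
tcp_pos: [0.5529, -0.2278, 0.0688]
eef_rot: [0.986, 0.168, 0.0, 0.0]
contact_force: [-0.8, -0.4, 3.8]
gripper_width: 0.0249
grip_force: 39.2
```

send_rows(
  plan=[
    [[0,0,0,0,0],[0,0,0,0,0],[0,0,0,0,0]],
  ],
)

```text
time: 3.52
tcp_pos: [0.5529, -0.2278, 0.0687]
eef_rot: [0.986, 0.168, 0.0, 0.0]
contact_force: [-1.5, -0.7, 4.9]
gripper_width: 0.0247
grip_force: 39.3
```

Gripped at 25 mm width, which matches the knob. Lifting straight up.

send_rows(
  plan=[
    [[0,0,0,-0.006,0],[0,0,0,-0.014,0],[0,0,0,-0.022,0],[0,0,0,-0.03,0],[0,0,0,-0.04,0],[0,0,0,-0.05,0],[0,0,0,-0.06,0],[0,0,0,-0.065,0],[0,0,0,-0.065,0],[0,0,0,-0.065,0]],
  ],
)

```text
time: 4.78
tcp_pos: [0.5525, -0.2276, 0.1328]
eef_rot: [0.986, 0.168, -0.0, -0.0]
contact_force: [0.4, -0.0, -1.5]
gripper_width: 0.0248
grip_force: 39.3
```

```bash
python3 - <<'E'
from h import *
im,d=arm.grab_frame("scene"); s=arm.observe(); print(s["tcp_pos"].round(4),s["gripper_width"],toolshift([-.0175,.0857,0]).round(4))
w,_=arm.grab_frame("wrist"); 
cv2.imwrite("pics/s2.png",np.hstack([cv2.resize(im[150:310,120:280],(390,390),interpolation=2),cv2.resize(w[180:384,120:400],(400,390))]))
E
```

```text
[ 0.5525 -0.2276  0.1328] 0.024738903592705547 [ 0.0119 -0.0867  0.    ]
```

View pics/s2.png

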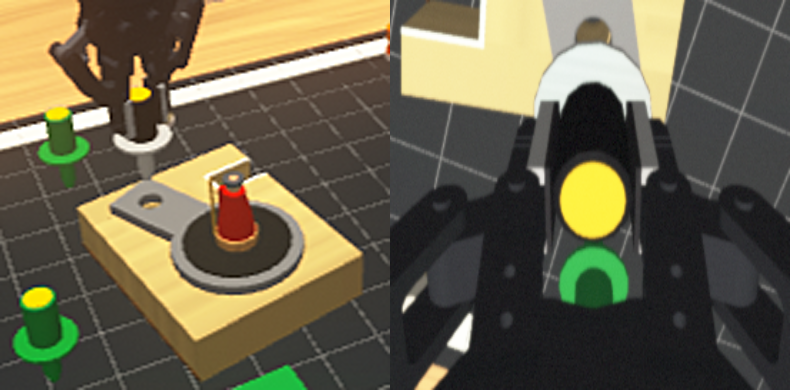

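The pin is out and hangs upright in the grip. The scene crop shows the empty bore at (150,203) and the pin at (140,130). I'll move over the notch and measure again.

send_rows(
  plan=[
    [[0,0.002,-0.018,0,0],[0,0.005,-0.037,0,0],[0,0.008,-0.056,0,0],[0,0.01,-0.073,0,0],[0,0.012,-0.083,0,0],[0,0.012,-0.087,0,0],[0,0.012,-0.087,0,0],[0,0.012,-0.087,0,0]],
  ],
)

```text
time: 5.88
tcp_pos: [0.5353, -0.1421, 0.1333]
eef_rot: [0.986, 0.168, 0.0, 0.0]
contact_force: [0.7, -0.1, -1.4]
gripper_width: 0.0248
grip_force: 39.4
```

```bash
python3 - <<'E'
from h import *
c=arm.get_calibration("wrist"); im,d=arm.grab_frame("wrist"); s=arm.observe(); T=s["tcp_pos"]; print(T.round(4))
hsv=cv2.cvtColor(im,cv2.COLOR_BGR2HSV)
for p,a in blobs(cv2.inRange(hsv,(24,180,100),(36,255,255)),300):
    P=ray(c,*p,T[2]+.0323); print("knob top",p,a,P.round(4),toolshift(P-T).round(4))
c2=arm.get_calibration("top"); t,_=arm.grab_frame("top"); sc,_=arm.grab_frame("scene")
cv2.imwrite("pics/s3.png",np.hstack([cv2.resize(sc[150:310,120:280],(390,390),interpolation=2),cv2.resize(im[120:384,80:420],(400,390))]))
E
```

```text
[ 0.5352 -0.1421  0.1332]
knob top [261.5, 284.2] 1386 [ 0.5352 -0.1429  0.1655] [-0.0003  0.0008 -0.0323]
```

View pics/s3.png

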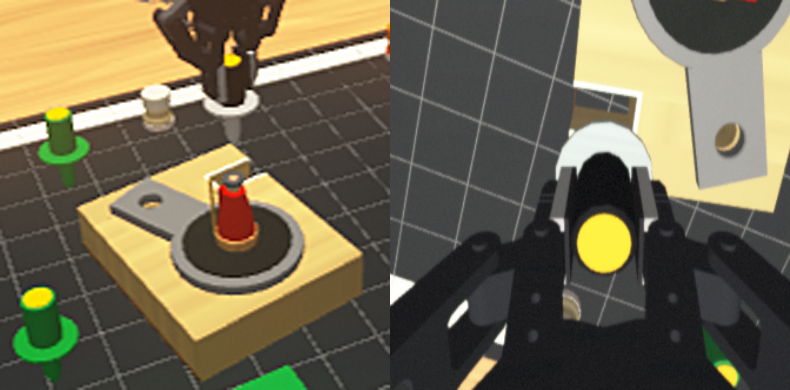

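The knob axis is at (0.535, -0.143) and the notch middle at about (0.535, -0.142), so they agree. The picture shows the pin above the white-rimmed slot. Lowering, with a force check partway.

send_rows(
  plan=[
    [[0,0,0,0.012,0],[0,0,0,0.025,0],[0,0,0,0.034,0],[0,0,0,0.04,0],[0,0,0,0.046,0],[0,0,0,0.052,0],[0,0,0,0.058,0],[0,0,0,0.06,0],[0,0,0,0.06,0]],
  ],
)

```text
time: 7.15
tcp_pos: [0.5352, -0.1417, 0.0733]
eef_rot: [0.986, 0.168, -0.0, 0.0]
contact_force: [0.3, 0.3, -1.3]
gripper_width: 0.025
grip_force: 39.4
```

send_rows(
  plan=[
    [[0,0,0,0.004,0],[0,0,0,0.008,0],[0,0,0,0.012,0],[0,0,0,0.015,0],[0,0,0,0.015,0],[0,0,0,0.015,0]],
  ],
)

```text
time: 7.9
tcp_pos: [0.5353, -0.1417, 0.0584]
eef_rot: [0.986, 0.168, 0.0, 0.0]
contact_force: [1.4, -0.5, -1.6]
gripper_width: 0.0244
grip_force: 39.4
```

Entry was free. The last 1.5–2 mm come next, then a gentle partial opening (the lug is nearby), and straight up.

send_rows(
  plan=[
    [[0,0,0,0.001,0],[0,0,0,0.0015,0],[0,0,0,0.0015,0],[0.35,0,0,0.0015,0],[0.5,0,0,0.0015,0],[0.6,0,0,0.0015,0],[0.6,0,0,0.0015,0],[0.6,0,0,0.0015,0]],
  ],
)

```text
time: 8.9
tcp_pos: [0.5352, -0.1417, 0.0568]
eef_rot: [0.986, 0.168, 0.0, 0.0]
contact_force: [-0.2, 1.1, -0.1]
gripper_width: 0.0515
grip_force: 0.0
```

send_rows(
  plan=[
    [[0.6,0,0,-0.01,0],[0.6,0,0,-0.03,0],[0.6,0,0,-0.06,0],[0.6,0,0,-0.1,0],[0.6,0,0,-0.14,0],[0.6,0,0,-0.17,0],[0.6,0,0,-0.18,0],[0.6,0,0,-0.18,0],[0.6,0,0,-0.18,0]],
  ],
)

```text
time: 10.02
tcp_pos: [0.5347, -0.1415, 0.235]
eef_rot: [0.986, 0.168, -0.001, -0.001]
contact_force: [-0.2, -0.2, 0.3]
gripper_width: 0.0508
grip_force: 0.0
```

```bash
python3 - <<'E'
from h import *
c=arm.get_calibration("wrist"); im,d=arm.grab_frame("wrist"); s=arm.observe(); print(s["time"],s["tcp_pos"].round(4))
sc,_=arm.grab_frame("scene"); hsv=cv2.cvtColor(im,cv2.COLOR_BGR2HSV)
for p,a in blobs(cv2.inRange(hsv,(24,180,100),(36,255,255)),100): print("knob top",p,a,ray(c,*p,.089).round(4))
cs=arm.get_calibration("scene"); hs=cv2.cvtColor(sc,cv2.COLOR_BGR2HSV)
for p,a in blobs(cv2.inRange(hs,(24,180,100),(34,255,255)),20): print("scene",p,a,ray(cs,*p,.089).round(4),ray(cs,*p,.101).round(4))
cv2.imwrite("pics/s4.png",np.hstack([cv2.resize(sc[150:310,120:280],(390,390),interpolation=2),cv2.resize(im[60:324,80:420],(400,390))]))
E
```

```text
10.075 [ 0.5347 -0.1415  0.235 ]
knob top [499.9, 126.2] 320 [ 0.6597 -0.3423  0.089 ]
knob top [262.1, 178.3] 191 [ 0.5346 -0.1428  0.089 ]
scene [36.6, 94.7] 402 [-0.4173 -0.4615  0.089 ] [-0.3781 -0.4599  0.101 ]
scene [333.8, 171.4] 25 [0.5289 0.1737 0.089 ] [0.5457 0.1603 0.101 ]
scene [143.2, 196.1] 37 [ 0.4306 -0.2735  0.089 ] [ 0.4498 -0.2764  0.101 ]
scene [215.4, 204.6] 31 [ 0.5344 -0.1405  0.089 ] [ 0.551  -0.1465  0.101 ]
scene [134.8, 271.5] 75 [ 0.6655 -0.3447  0.089 ] [ 0.6791 -0.3459  0.101 ]
scene [171.8, 359.2] 488 [ 0.864  -0.3373  0.089 ] [ 0.8729 -0.3386  0.101 ]
```

View pics/s4.png

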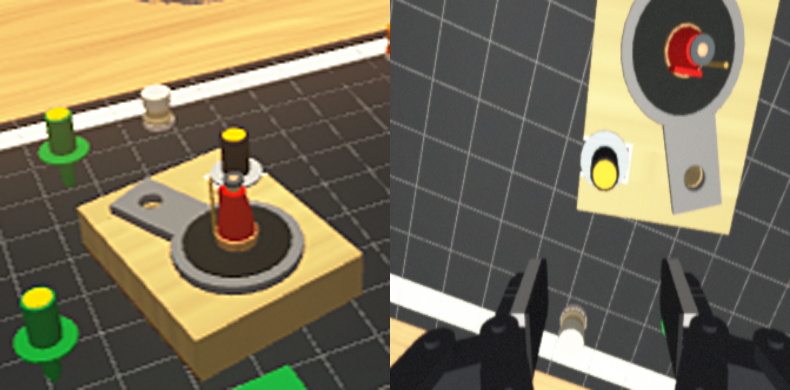

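The pin stands upright in the notch with its collar on the base. Both views put its top at about (0.534, -0.142, 0.089). The bore is empty and the gripper is clear, so I'm handing in.

```bash
python3 -c "
from rig import arm
print(arm.close_job())"
```

```text
the job is handed in; nothing more can be done
None
```

The red-cloaked figure's pin is out of its bore and hanging upright in the notch of its own turntable's base; the blue pin was never touched, and I handed the job in at about 10 s of the 32 s limit (no verdict was returned).

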